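# Find the loaded parts box by weight and file it in the drawer

## Task

One of the three identical closed parts boxes on the sloping rack holds a brass guitar bridge block, the other two only foam: find the loaded one by its weight, set it down flat with its lid up in the open drawer (do not drop any box), and push the drawer fully shut. The two light boxes must end lying on the rack where they were, and the chisel, the green tape roll and the glue bottle must stay standing or lying where they are.

Things in the scene. Friction and masses are not known exactly. Their poses are not given: they have to be found in the camera images.
- box_a: closed parts box, grey with blue lid and white card on it, 70 (x) x 44 (y) x 38 (z) mm; all three look alike. One weighs 0.40 to 0.54 kg (brass inside), the others 0.07 kg (foam); which one changes and cannot be seen. Origin at the centre of its underside, z out through the lid. It lies on the rack's slope, x pointing up the slope, lower end against the lip
- box_b: closed parts box, grey with blue lid and white card on it, 70 (x) x 44 (y) x 38 (z) mm; all three look alike. One weighs 0.40 to 0.54 kg (brass inside), the others 0.07 kg (foam); which one changes and cannot be seen. Origin at the centre of its underside, z out through the lid. It lies on the rack's slope, x pointing up the slope, lower end against the lip
- box_c: closed parts box, grey with blue lid and white card on it, 70 (x) x 44 (y) x 38 (z) mm; all three look alike. One weighs 0.40 to 0.54 kg (brass inside), the others 0.07 kg (foam); which one changes and cannot be seen. Origin at the centre of its underside, z out through the lid. It lies on the rack's slope, x pointing up the slope, lower end against the lip
- rack: plywood rack, fixed, 360 mm wide along its y; its face slopes at 30 degrees, dropping towards the robot (its -x), with a lip at the lower edge 14 mm high square to the face. The three boxes lie side by side at y = -105, 0, +105 mm of the rack. Origin on the bench at the rack's centre
- light_bar (a point): middle of the underside of the rack's aluminium light bar, 252 mm above the bench; the bar is 40 mm deep (x) x 450 mm long (y) x 20 mm thick, on thin posts at the rack's x = +75, y = +-215 mm. It hangs over the boxes: a tool coming straight down at them meets it, one leaning with the slope passes in front of it
- cabinet: low wooden cabinet, fixed, 230 deep (x) x 200 wide (y) x 105 mm high, one drawer that slides out to its -x; origin on the bench under its centre; the front edge of its top lies at x = -100 mm
- cabinet_drawer0 (a joint): how far the drawer stands open, m; 0 = fully shut, stops at about 0.155; slides with light friction
- drawer_floor (a point): point on the drawer's inner floor (22 mm above the bench), 52 mm behind the inside of the drawer's front and midway between its sides, moves with the drawer; axes as the cabinet's. The drawer is 185 mm long and 158 mm wide inside, its side walls stand 61 mm above its floor and its front 70 mm
- cabinet_drawer0_handle (a point): middle of the drawer's steel bar handle: 11 mm thick, 100 mm long along the cabinet's y, 67 mm above the bench, 35 mm out from the drawer's front (free gap behind it 29 mm); moves with the drawer
- tape_green: green tape roll lying flat, 104 mm across, 25 mm high; bystander, origin at the middle of its underside
- glue: white glue bottle with red cap, 56 mm across, 150 mm tall; bystander, origin at the middle of its underside
- chisel: chisel lying on the bench, orange handle, 265 mm long along its x, 28 mm high; bystander, origin at the middle of its underside
Mind the look-alikes: they are no part of the job. What is shaped like the box_a but orange, pink or purple is not meant.

How it is judged:
By the outcome, as a careful person would: the job done as asked, in the order asked, and still so for the second after the job is handed in, with the robot touching nothing.
It also fails if it takes over 70 s, if anything falls off the work surface, if the arm or the gripper's body presses on something with over 40 N, if the wrist force passes 120 N, or if a joint passes its speed limit or range.

## Robot

A 6-joint arm with a two-finger parallel gripper is mounted at the origin on the work surface. World frame = base frame: x ahead of the robot, y to its left, z up, the work surface at z = 0. Lengths are in mm, angles in rad, forces in N, time in s.
With the tool pointing down it reaches from about 350 to 775 mm from the base axis. Payload 7.3 kg.
Tool frame: the origin (TCP) lies on the front face of the gripper's body, between the roots of the fingers; the fingertips stand 66 mm ahead of it and the grasp point (between the pads) lies 47 mm ahead of it (bot.tcp_to_grasp is the z of the grasp point in the tool frame, in mm); z points along the fingers, y is the direction in which the jaws open and shut (so a half turn about z gives the same grasp; the last joint's range is limited). The gripper opens to 92 mm and grips with 3 to 60 N. Pads are 19 mm wide; open, the fingers measure 130 mm over their backs; the gripper's body (75 mm by 190 mm) begins 47 mm behind the grasp point.
Start: joints at [-1.293, 0.342, 1.524, -0, 1.275, -0.146], TCP at [215.916, -478.559, 292.241] pointing down, gripper open.
Joint ranges: [-2.53, 2.53], [-0.77, 2.02], [0.04, 2.7], [-1, 4.14], [0.28, 2.66], [-3.11, 3.11]. Speed limits (rad/s): [2.57, 2.57, 3.14, 3.14, 3.14, 3.14].

## Interface

Orientations are given as [roll, pitch, yaw] about the fixed x, y, z axes, in that order (R = Rz(yaw) Ry(pitch) Rx(roll)).
In Python, from plant import bot gives the robot as it stands.
- The arm moves only by the tool carry_out, never from a script. Its argument "deltas" is a list that holds one entry, the list of rows, each a list of 4 numbers: the shift along the tool's x, y, z in mm, then the turn about the tool's z in units of 5 degrees (1.0 is 5 degrees). A call has 1 to 20 rows; each row is the pose to reach, as a shift and turn from the pose commanded when the call began, along the tool's axes at that moment; what a row does not reach only later rows make up. A row lasts 1/10 s, in which the tool goes at most 50 mm and 8.59 degrees, less where a joint would pass 70% of its speed; a pose out of reach is approached as far as the arm can. A call with a gripper value outside its range is refused whole. "fingers" is the finger opening in mm, from 0 to 91.8, set as the call begins (left out, the last holds). The fingers move at their own pace and stop on an object; the grip force is fixed at half the most. Time passes only in rows, so rows that repeat a pose let the fingers close. It gives the time, the measured TCP pose, the force and the opening at its end, in the units of the state.
- bot.get_obs(): the state, without advancing time (a new reading comes with each control period).
- bot.capture(name): name is "side" or "top" or "wrist"; returns (picture, depth): 420x560x3 uint8, blue, green, red; 420x560 float32, mm along the optical axis (not along the pixel's ray), 0 where there is no reading.
- bot.camera_model(name): a dict with "K" (3x3 intrinsics, pixels), "distortion" ([k1, k2, p1, p2, k3] as OpenCV has them; the pictures are not rectified), "camera_from_world" (4x4, takes a point from world to camera coordinates). Camera axes: x right, y down, z forward; pixel columns grow to the right and rows downward; lengths in mm; the calibration is good to about 2 mm. A picture is of the moment at which its call begins: read the wrist's pose just before it. camera_model takes no time and is no camera call; for the wrist camera it gives the pose at the moment of the call.
- bot.close_job(): hands the job in, once; it reports no verdict.
The state is a dict: "time": time; "joint_positions": joint angles; "dq": joint speeds; "tau": joint torques, N m; "tool_pos": TCP position; "tcp_rot": TCP orientation; "contact_force": force on the tool from outside, world axes, zero at the start; "moment": the same for the moment, N m; "grip_width": finger opening in mm.
Only numpy, scipy, OpenCV 4.12 (cv2) and the standard library are available. Lean on these libraries where they do the work, as an engineer would, in place of code of your own. Each camera call takes 0.05 s, during which the arm holds its last target. There are 200 camera calls.

## Working session

There is one attempt and no reset: what is moved stays moved. The work goes in short steps, Python scripts to look and compute and a tool call to move; the robot and the scene stay as the last step left them, time stands still between calls to the robot, and variables do not carry over. Pictures are saved under pics/ and viewed, about 8 in all and at most 12, crops included, and the job is handed in when it is done.

Besides the shell and the picture viewer there is one more tool, called after "Emit:" as name(argument=value, ...) on one line, values as JSON. carry_out: Moves the arm, as the interface text tells. Its arguments: {"type":"object","properties":{"deltas":{"type":"array","items":{"type":"array","items":{"type":"array","items":{"type":"number"}}}},"fingers":{"type":"number"}},"required":["deltas"]}

```bash
mkdir -p pics; ls; python3 - <<'E'
from plant import bot
import cv2,numpy as np
o=bot.get_obs();print({k:np.round(v,3) for k,v in o.items()})
for n in("side","top"):
    p,d=bot.capture(n);cv2.imwrite(f"pics/{n}0.png",p);np.save(f"pics/{n}0.npy",d)
    m=bot.camera_model(n);print(n,np.round(m["K"],1).tolist(),m["distortion"],np.round(m["camera_from_world"],3).tolist())
E
```

```text
pics
{'time': np.float64(0.0), 'joint_positions': array([-1.293,  0.343,  1.525,  0.   ,  1.275, -0.146]), 'dq': array([-0.002, -0.   ,  0.   , -0.002,  0.   , -0.001]), 'tau': array([ 1.0000e-03, -4.3123e+01, -2.4422e+01,  7.2000e-02,  5.6000e-02,
       -0.0000e+00]), 'tool_pos': array([ 215.833, -478.252,  291.545]), 'tcp_rot': array([-3.14 , -0.   ,  0.424]), 'contact_force': array([-0.261, -0.539,  0.036]), 'moment': array([-0.047, -0.029, -0.   ]), 'grip_width': np.float64(91.689)}
side [[443.8, 0.0, 279.1], [0.0, 443.8, 211.6], [0.0, 0.0, 1.0]] [-0.08254848  0.          0.          0.          0.        ] [[-0.955, -0.295, 0.011, 526.533], [-0.213, 0.66, -0.721, 214.468], [0.205, -0.691, -0.693, 1393.668], [0.0, 0.0, 0.0, 1.0]]
top [[381.6, 0.0, 278.3], [0.0, 381.6, 207.3], [0.0, 0.0, 1.0]] [-0.07245139  0.          0.          0.          0.        ] [[0.014, -1.0, -0.017, 48.274], [-0.983, -0.01, -0.183, 580.804], [0.183, 0.019, -0.983, 1224.245], [0.0, 0.0, 0.0, 1.0]]
```

View pics/top0.png

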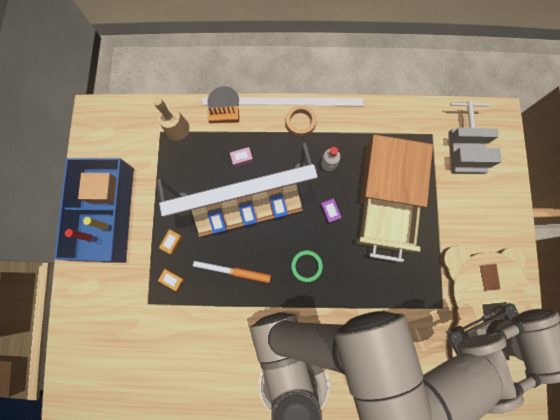

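View pics/side0.png

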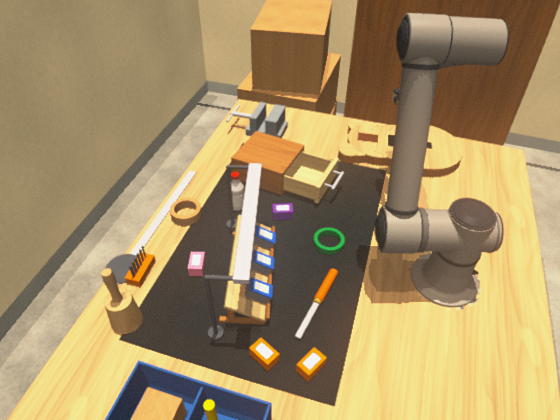

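The top view shows the three boxes at (217,221), (248,213) and (279,205), with the light bar just behind them. The drawer is open at (390,222), its handle is at (387,253), and the chisel, tape and glue are all visible. The side view agrees.

```bash
cat > h.py <<'E'
import cv2,numpy as np
from plant import bot
def world(m,uv,d):
    uv=np.asarray(uv,float).reshape(-1,1,2);n=cv2.undistortPoints(uv,m["K"],np.array(m["distortion"])).reshape(-1,2)
    c=np.c_[n*np.c_[d],d] if np.ndim(d) else np.c_[n*d,np.full(len(n),d)]
    T=np.linalg.inv(m["camera_from_world"]);return c@T[:3,:3].T+T[:3,3]
def plane(m,uv,z):
    T=np.linalg.inv(m["camera_from_world"]);a=world(m,uv,1.0);o=T[:3,3];r=a-o
    return o+r*((z-o[2])/r[:,2])[:,None]
def cloud(m,dep):
    v,u=np.mgrid[0:420,0:560];return world(m,np.c_[u.ravel(),v.ravel()],dep.ravel().astype(float)).reshape(420,560,3)
E
python3 - <<'E'
from h import *
np.set_printoptions(precision=1,suppress=True)
for n in("top","side"):
    p=cv2.imread(f"pics/{n}0.png");d=np.load(f"pics/{n}0.npy");m=bot.camera_model(n);C=cloud(m,d)
    hsv=cv2.cvtColor(p,cv2.COLOR_BGR2HSV)
    bl=cv2.inRange(hsv,(105,120,90),(130,255,255))
    bl=cv2.morphologyEx(bl,cv2.MORPH_CLOSE,np.ones((9,9)))
    cs,_=cv2.findContours(bl,cv2.RETR_EXTERNAL,cv2.CHAIN_APPROX_NONE)
    for c in cs:
        a=cv2.contourArea(c)
        if 60<a<900:
            (u,v),s,an=cv2.minAreaRect(c);k=np.zeros(bl.shape,np.uint8);cv2.drawContours(k,[c],-1,1,-1);q=C[cv2.erode(k,np.ones((3,3)))>0]
            w=np.linalg.svd(q-q.mean(0),full_matrices=False)[2][2];print(n,"lid",(u,v),s,"centroid",np.median(q,0),"normal",w*np.sign(w[2]))
    if n=="top":
        for nm,u0,u1,v0,v1,z0,z1 in(("bar",155,325,160,215,255,300),("cabtop",360,440,130,210,90,125),("handle",360,415,240,268,50,85),("drawer",355,425,195,255,80,100),("dfloor",355,425,195,250,10,35),("glue",318,345,140,175,100,160),):
            R=C[v0:v1,u0:u1].reshape(-1,3);R=R[(R[:,2]>z0)&(R[:,2]<z1)]
            r=cv2.minAreaRect(R[:,:2].astype(np.float32));print(nm,len(R),"med",np.median(R,0),"rect",r,"box",cv2.boxPoints(r).ravel())
E
```

```text
top lid (216.80734252929688, 221.85781860351562) (20.497482299804688, 13.122220993041992) centroid [524.1 255.3  81.1] normal [-0.3  0.9  0.1]
top lid (247.58460998535156, 213.9769287109375) (20.26003646850586, 12.717339515686035) centroid [551.3 154.3  82.4] normal [-0.3  0.9  0. ]
top lid (278.558837890625, 206.23532104492188) (20.130455017089844, 12.611852645874023) centroid [577.7  52.8  80.5] normal [ 0.2 -1.   0. ]
bar 2491 med [587.6 170.6 271.5] rect ((597.4039306640625, 167.8012237548828), (106.8668441772461, 453.71087646484375), 7.866906642913818) box [513.4 385.2 575.5 -64.2 681.4 -49.6 619.3 399.8]
cabtop 3936 med [ 696.4 -338.8  105.5] rect ((701.1939697265625, -342.38641357421875), (205.69317626953125, 219.9605712890625), 81.08406829833984) box [ 576.6 -426.9  793.9 -461.   825.8 -257.8  608.5 -223.7]
handle 284 med [ 439.  -307.8   72.4] rect ((437.5796813964844, -301.44451904296875), (68.13587951660156, 177.1631622314453), 1.5042105913162231) box [ 401.2 -213.8  405.8 -390.9  474.  -389.1  469.3 -212. ]
drawer 554 med [ 466.4 -305.8   90.1] rect ((537.8076782226562, -
[... 457 characters left out ...]
.80888366699219), 70.7454833984375) box [ 718.5 -137.7  757.  -151.2  773.3 -104.7  734.7  -91.2]
side lid (232.0, 413.0) (12.0, 30.0) centroid [496.8 602.8   5. ] normal [ 0. -0.  1.]
side lid (188.0, 390.5) (57.0, 164.0) centroid [562.7 615.5  96.5] normal [ 0.1 -0.9  0.3]
side lid (262.1751708984375, 288.01824951171875) (22.72591209411621, 12.388185501098633) centroid [521.3 260.1  77.9] normal [-0.5 -0.1  0.9]
side lid (264.3416442871094, 259.94342041015625) (21.72732925415039, 11.368169784545898) centroid [548.6 159.4  79.3] normal [-0.2 -0.8  0.6]
side lid (266.5689697265625, 234.82757568359375) (20.98357391357422, 9.656157493591309) centroid [574.7  58.2  78.5] normal [-0.5 -0.2  0.9]
```

```bash
python3 - <<'E'
from h import *
np.set_printoptions(precision=1,suppress=True)
mt,ms=bot.camera_model("top"),bot.camera_model("side")
def tri(a,b):
    A=[]
    for m,uv in((mt,a),(ms,b)):
        n=cv2.undistortPoints(np.array(uv,float).reshape(1,1,2),m["K"],np.array(m["distortion"])).ravel();P=np.array(m["camera_from_world"])[:3];A+=[n[0]*P[2]-P[0],n[1]*P[2]-P[1]]
    x=np.linalg.svd(np.array(A))[2][3];return x[:3]/x[3]
def cents(n,roi):
    p=cv2.imread(f"pics/{n}0.png");h=cv2.cvtColor(p,cv2.COLOR_BGR2HSV);bl=cv2.inRange(h,(105,120,90),(130,255,255));bl=cv2.morphologyEx(bl,cv2.MORPH_CLOSE,np.ones((9,9)))
    o=[]
    for c in cv2.findContours(bl,cv2.RETR_EXTERNAL,cv2.CHAIN_APPROX_NONE)[0]:
        r=cv2.minAreaRect(c)
        if 60<cv2.contourArea(c)<900 and r[0][1]<300:o.append(r[0])
    return o
T=sorted(cents("top",0));S=sorted(cents("side",0),key=lambda p:-p[1])
L=np.array([tri(a,b) for a,b in zip(T,S)]);print(L)
d=L[0]-L[2];yaw=np.arctan2(-d[0],d[1]);print("rack yaw deg",np.degrees(yaw),np.linalg.norm(d)/2)
X=np.array([np.cos(yaw),np.sin(yaw)]);Y=np.array([-X[1],X[0]])
p=cv2.imread("pics/top0.png");C=cloud(mt,np.load("pics/top0.npy"))
k=((C[...,2]>264)&(C[...,2]<279)).astype(np.uint8);k[:,:150]=0;k[:,330:]=0;k[:150]=0;k[220:]=0
R=C[k>0];q=np.c_[(R[:,:2]-L[1,:2])@X,(R[:,:2]-L[1,:2])@Y]
print("bar rel lid: x pct",np.percentile(q[:,0],[1,5,50,95,99]),"y",np.percentile(q[:,1],[1,50,99]),"z",np.median(R[:,2]),len(R))
# bar edges via outline rays at z=272
hs=cv2.cvtColor(p,cv2.COLOR_BGR2HSV);
c=max(cv2.findContours(k,cv2.RETR_EXTERNAL,cv2.CHAIN_APPROX_NONE)[0],key=cv2.contourArea)
w=plane(mt,c.reshape(-1,2),272)[:,:2];r=cv2.minAreaRect(w.astype(np.float32));print("bar outline",r,"rel",(np.array(r[0])-L[1,:2])@X,(np.array(r[0])-L[1,:2])@Y)
# drawer front top, height 92
yc=np.radians(-8.8);A=np.array([np.cos(yc),np.sin(yc)]);B=np.array([-A[1],A[0]])
def st(nm,M):
    R=C[M];a=R[:,:2]@A;b=R[:,:2]@B;print(nm,len(R),"a",np.percentile(a,[2,50,98]),"b",np.percentile(b,[2,50,98]),"z",np.median(R[:,2]))
u,v=np.meshgrid(np.arange(560),np.arange(420));roi=(u>350)&(u<445)&(v>130)&(v<270);Z=C[...,2]
st("cab",roi&(Z>101)&(Z<109));st("front/walls",roi&(Z>78)&(Z<97)&(v>200));st("front",roi&(Z>88)&(Z<97)&(v>235));st("floor",roi&(Z>18)&(Z<27)&(v>195)&(v<250));st("handle",roi&(Z>62)&(Z<78)&(v>246))
print("A",A,"B",B)
o=bot.get_obs();m=bot.camera_model("wrist");from scipy.spatial.transform import Rotation as Ro
Rt=Ro.from_euler("xyz",o["tcp_rot"]).as_matrix();W=np.linalg.inv(m["camera_from_world"]);print("cam in tool",Rt.T@(W[:3,3]-o["tool_pos"]),(Rt.T@W[:3,:3]).tolist())
E
```

```text
[[524.6 256.7  73.3]
 [551.8 155.8  74. ]
 [578.7  54.1  73.6]]
rack yaw deg 14.95201182219428 104.80719629407848
bar rel lid: x pct [ 17.9  18.9  38.2  69.3 107.6] y [-220.5    1.7  218.8] z 271.59982590308164 2419
bar outline ((619.2595825195312, 172.3756561279297), (108.50593566894531, 448.09912109375), 14.527454376220703) rel 69.4162539068869 -1.3567871766370787
cab 3489 a [640.  740.9 848. ] b [-326.5 -228.  -132.9] z 105.4183773609152
front/walls 530 a [490.7 505.2 636.5] b [-321.4 -234.1 -139.3] z 88.9912023121741
front 267 a [490.9 499.1 507.6] b [-321.5 -232.8 -137.7] z 92.478030792656
floor 1568 a [522.9 586.  651.2] b [-309.1 -236.6 -162.5] z 22.370455191067435
handle 173 a [452.8 460.5 493.4] b [-310.  -243.7 -180.1] z 71.41364265345624
A [ 1.  -0.2] B [0.2 1. ]
cam in tool [ 73.    0.6 -92.8] [[0.00034762687579064337, -0.9624974439262634, -0.2712905261725201], [0.999999933933517, 0.00036341392008278534, -7.955000762860635e-06], [0.00010624742149831077, -0.2712905054839373, 0.962497506669889]]
```

Emit:
carry_out(deltas=[[[25,-22.5,2.5,-1.7],[50,-45,5,-3.4],[75,-67.5,7.5,-5.1],[100,-90,10,-6.8],[125,-112.5,12.5,-8.5],[150,-135,15,-10.2],[175,-157.5,17.5,-11.9],[200,-180,20,-13.6],[225,-202.5,22.5,-15.3],[250,-225,25,-17],[275,-247.5,27.5,-18.7],[300,-270,30,-20.4],[325,-292.5,32.5,-22.1],[350,-315,35,-23.8],[375,-337.5,37.5,-25.5],[400,-360,40,-27.2],[425,-382.5,42.5,-28.9],[450,-405,45,-30.6],[475,-427.5,47.5,-32.3],[497,-451,52,-34.1]]])

```text
time: 2.1
tool_pos: [484.0, 138.3, 240.0]
tcp_rot: [-3.141, 0.0, -2.884]
contact_force: [0.4, 0.2, -0.5]
grip_width: 91.8
```

```bash
python3 - <<'E'
from h import *
np.set_printoptions(precision=2,suppress=True)
o=bot.get_obs();print(o["time"],o["tool_pos"],np.degrees(o["tcp_rot"]),o["contact_force"],o["joint_positions"])
m=bot.camera_model("wrist");p,d=bot.capture("wrist");s,ds=bot.capture("side")
np.savez("pics/w1.npz",d=d,T=m["camera_from_world"],K=m["K"],k=m["distortion"],ds=ds)
cv2.imwrite("pics/w1.png",p);cv2.imwrite("pics/s1.png",s);cv2.imwrite("pics/v1.png",np.hstack([cv2.resize(p,(400,300)),cv2.resize(s[80:360,160:533],(400,300))]))
E
```

```text
2.1 [484.01 138.34 239.96] [-179.99    0.01 -165.26] [ 0.42  0.22 -0.52] [ 0.13  0.35  1.66 -0.    1.13 -1.7 ]
```

View pics/v1.png

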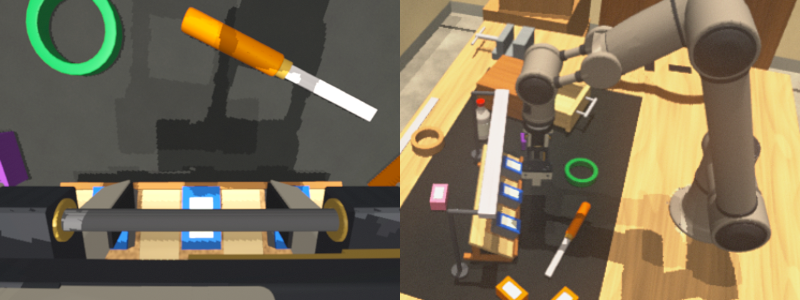

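The wrist view shows the middle box between the fingers, with its card at about (200,215) in the left panel. The side view shows the gripper in front of the bar, with the wrist above it. Next I'll get the gripper's profile against height and refine the lids.

```bash
python3 - <<'E'
from h import *
np.set_printoptions(precision=1,suppress=True)
z=np.load("pics/w1.npz");ms=bot.camera_model("side");C=cloud(ms,z["ds"])
yaw=np.radians(15);X=np.array([np.cos(yaw),np.sin(yaw)]);Y=np.array([-X[1],X[0]])
t=np.array([484,138.3]);q=C[...,:2]-t;a=q@X;b=q@Y;h=C[...,2]-240
for lo in range(-70,330,20):
    M=(h>lo)&(h<=lo+20)&(np.hypot(a,b)<130)&(C[...,2]>130)&~((a>68)&(C[...,2]<285))
    if M.sum()>4:print(lo,M.sum(),"a",np.percentile(a[M],[2,50,98]),"b",np.percentile(b[M],[2,98]))
mw=dict(K=z["K"],distortion=z["k"],camera_from_world=z["T"]);W=cloud(mw,z["d"]);p=cv2.imread("pics/w1.png")
hsv=cv2.cvtColor(p,cv2.COLOR_BGR2HSV);lid=np.array([551.8,155.8])
M=(cv2.inRange(hsv,(105,120,60),(130,255,255))>0)&(z["d"]>0);v,u=np.nonzero(M)
R=W[M];aa=(R[:,:2]-lid)@X;bb=(R[:,:2]-lid)@Y
k=(abs(bb)<40)&(R[:,2]<120);print("blue mid: a",np.percentile(aa[k],[1,50,99]),"b",np.percentile(bb[k],[1,50,99]),"z",np.percentile(R[k,2],[1,50,99]),k.sum())
# white card + lid: plane fit of card pts
Mw=(hsv[...,1]<60)&(hsv[...,2]>150)&(z["d"]>0);R=W[Mw];aa=(R[:,:2]-lid)@X;bb=(R[:,:2]-lid)@Y;k=(abs(bb)<25)&(abs(aa)<40)&(R[:,2]>50)&(R[:,2]<110)
f=np.polyfit(aa[k],R[k,2],1);print("card",k.sum(),"b",np.percentile(bb[k],[2,50,98]),"a",np.percentile(aa[k],[2,98]),"slope",np.degrees(np.arctan(f[0])),"z at a=0",f[1])
# lip: wood points
R=W.reshape(-1,3);aa=(R[:,:2]-lid)@X;bb=(R[:,:2]-lid)@Y
for lo in range(-60,-4,4):
    k=(aa>lo)&(aa<=lo+4)&(abs(abs(bb)-52)<18)&(R[:,2]>-5)&(R[:,2]<110);
    if k.sum()>3:print("rack a",lo,k.sum(),np.percentile(R[k,2],[5,50,95]))
E
```

```text
-70 33 a [-8.   1.  12.6] b [-48.7  64.5]
-50 59 a [-9.6  1.2 10. ] b [-46.7  67.6]
-30 8 a [-8.7  0.4  9.5] b [64.8 69.9]
-10 77 a [-34.7   1.8  36.1] b [-49.   91.4]
10 205 a [-33.9  -0.3  36.7] b [-51.4  96.4]
30 496 a [-31.2   1.9  34.2] b [ 5.7 98.5]
50 109 a [-24.1  -2.7  24.2] b [-4.5 20.6]
70 51 a [-20.5   0.2  29.2] b [12.4 20.7]
90 151 a [-35.1   0.7  37.4] b [ 3.7 40. ]
110 95 a [-34.2   3.4  32. ] b [13.3 40.9]
130 204 a [-35.8   2.6  40.3] b [ 8.6 42.2]
150 169 a [-34.7  -2.8  36.6] b [10.8 40.7]
170 190 a [-33.8   2.5  36.9] b [13.1 41.4]
190 9 a [-21.8   9.8  20.6] b [30.1 61.2]
210 126 a [-25.9   7.5  41.9] b [55.1 69.6]
230 238 a [-45.9   7.8  50.2] b [-36.6  73.6]
250 369 a [-47.5   3.9  50.2] b [-48.2  74.2]
270 1021 a [-97.5 -20.4  41.1] b [-49.4  73.7]
290 790 a [-105.1   -9.9   23.3] b [-51.   76.3]
310 165 a [-107.2  -95.3  -78.6] b [-31.6  76.8]
blue mid: a [-29.5  22.1  30.6] b [-20.    2.6  22.2] z [62.9 93.  98.3] 1282
card 847 b [-20.7   0.8  14.2] a [-18.7  31. ] slope 27.546765701942064 z at a=0 80.56319534697988
rack a -60 284 [0.2 1.3 2.4]
rack a -56 278 [-0.1  1.2  2.2]
rack a -52 279 [0.1 1.3 2.3]
rack a -48 276 [0.2 1.2 2.4]
rack a -44 265 [0.1 1.2 2.3]
rack a -40 279 [-0.1  1.2  2.4]
rack a -36 272 [-0.   1.2  2.3]
rack a -32 268 [0.1 1.2 2.4]
rack a -28 388 [ 0.2  1.6 39.5]
rack a -24 665 [ 0.4 39.2 41.6]
rack a -20 483 [ 0.3  2.3 42.6]
rack a -16 333 [ 0.2  1.5 37.7]
rack a -12 414 [ 0.5 30.7 32.6]
rack a -8 368 [31.2 33.1 34.7]
```

Emit:
carry_out(deltas=[[[-15,0,20,0],[-30,0,40,0],[-40,0,60,0],[-46,0,80,0],[-46,0,95,0],[-46,0,108,0],[-46,0,118,0],[-46,0,124,0],[-46,0,128,0],[-46,0,128,0]]])

```text
time: 3.2
tool_pos: [528.0, 148.2, 112.1]
tcp_rot: [-3.141, -0.0, -2.891]
contact_force: [0.2, -0.1, 0.1]
grip_width: 91.7
```

Emit:
carry_out(deltas=[[[0,0,0,0],[0,0,0,0],[0,0,0,0],[0,0,0,0],[0,0,0,0],[0,0,0,0],[0,0,0,0],[0,0,0,0]]], fingers=30)

```text
time: 4.0
tool_pos: [528.0, 148.4, 112.2]
tcp_rot: [3.142, 0.0, -2.891]
contact_force: [0.1, -0.1, 0.8]
grip_width: 43.6
```

Emit:
carry_out(deltas=[[[0,0,-2,0],[0,0,-4,0],[0,0,-6,0],[0,0,-8,0],[0,0,-8,0],[0,0,-8,0],[0,0,-8,0]]])

```text
time: 4.7
tool_pos: [528.0, 148.3, 120.1]
tcp_rot: [-3.142, -0.0, -2.891]
contact_force: [0.0, 0.0, -0.6]
grip_width: 43.5
```

```bash
python3 - <<'E'
from h import *
for i in range(3):
    o=bot.get_obs();print(o["time"],o["contact_force"].round(2),o["moment"].round(3),o["grip_width"],o["tool_pos"].round(1))
    s,ds=bot.capture("side")
cv2.imwrite("pics/s2.png",s)
E
```

```text
4.7 [ 0.03  0.04 -0.58] [ 0.083 -0.076  0.034] 43.470459552593205 [528.  148.3 120.1]
4.75 [ 0.67 -0.41 -0.28] [ 0.091 -0.093 -0.028] 43.56797650195772 [528.  148.3 120.1]
4.8 [ 0.38  0.42 -1.14] [ 0.103 -0.122 -0.041] 43.56121711658636 [528.  148.3 120.1]
```

About 0.7 N, so the middle box is light. I'll set it back and go to the left one.

Emit:
carry_out(deltas=[[[0,0,2,0],[0,0,4,0],[0,0,6,0],[0,0,7,0],[0,0,8,0],[0,0,8,0],[0,0,8,0]]])

```text
time: 5.55
tool_pos: [528.1, 148.3, 112.2]
tcp_rot: [-3.141, 0.0, -2.891]
contact_force: [-0.3, -0.7, -1.0]
grip_width: 44.0
```

Emit:
carry_out(deltas=[[[0,0,0,0],[0,0,0,0],[0,0,0,0],[0,0,0,0],[0,0,0,0],[0,0,0,0],[0,0,-15,0],[0,0,-35,0],[0,0,-60,0],[0,0,-75,0],[0,0,-75,0]]], fingers=91)

```text
time: 6.65
tool_pos: [529.1, 148.5, 189.4]
tcp_rot: [-3.141, 0.005, -2.891]
contact_force: [-0.2, -0.6, -0.2]
grip_width: 90.7
```

```bash
python3 - <<'E'
from h import *
np.set_printoptions(precision=1,suppress=True)
o=bot.get_obs();t=o["tool_pos"];yw=o["tcp_rot"][2];print(o["time"],t,np.degrees(yw),o["contact_force"],o["grip_width"])
x=np.array([np.cos(yw),np.sin(yw)]);y=np.array([np.sin(yw),-np.cos(yw)])
X=np.array([.966,.258]);Y=np.array([-.258,.966])
for n,l in(("L",(524.6,256.7)),("R",(578.7,54.1))):
    d=np.array(l)-24*X+Y-t[:2];print(n,"tool dx,dy",d@x,d@y)
m=bot.camera_model("side");s,ds=bot.capture("side");cv2.imwrite("pics/s3.png",s)
for f in("side0","s3"):
    h=cv2.cvtColor(cv2.imread(f"pics/{f}.png"),cv2.COLOR_BGR2HSV);b=cv2.inRange(h,(105,120,90),(130,255,255));print(f,sorted([cv2.minAreaRect(c)[0] for c in cv2.findContours(cv2.morphologyEx(b,cv2.MORPH_CLOSE,np.ones((9,9))),0,1)[0] if 60<cv2.contourArea(c)<900]))
E
```

```text
6.65 [529.1 148.5 189.4] -165.62066742412148 [-0.2 -0.6 -0.2] 90.68388313875612
L tool dx,dy 1.5085031680265941 106.66636732237137
R tool dx,dy -0.5829124858976834 -103.02196325556642
side0 [(188.0, 390.5), (232.0, 413.0), (262.1751708984375, 288.01824951171875), (264.3416442871094, 259.94342041015625), (266.5689697265625, 234.82757568359375)]
s3 [(188.0, 390.5), (232.0765380859375, 417.5551452636719), (262.54998779296875, 288.3500061035156)]
```

Emit:
carry_out(deltas=[[[0.5,30,0,-0.1],[1,65,0,-0.1],[2,95,0,-0.1],[2,106.5,15,-0.1],[2,106.5,35,-0.1],[2,106.5,52,-0.1],[2,106.5,65,-0.1],[2,106.5,72,-0.1],[2,106.5,75,-0.1],[2,106.5,75,-0.1]]])

```text
time: 7.7
tool_pos: [499.7, 250.9, 112.0]
tcp_rot: [-3.141, -0.0, -2.882]
contact_force: [-0.1, 0.9, 0.5]
grip_width: 90.9
```

Emit:
carry_out(deltas=[[[0,0,0,0],[0,0,0,0],[0,0,0,0],[0,0,0,0],[0,0,0,0],[0,0,0,0],[0,0,0,0],[0,0,0,0],[0,0,-2,0],[0,0,-4,0],[0,0,-6,0],[0,0,-8,0],[0,0,-8,0],[0,0,-8,0],[0,0,-8,0]]], fingers=30)

```text
time: 9.2
tool_pos: [499.6, 251.0, 120.1]
tcp_rot: [-3.141, -0.0, -2.882]
contact_force: [-0.2, 0.6, -4.9]
grip_width: 43.8
```

```bash
python3 - <<'E'
from h import *
for i in range(3):
    o=bot.get_obs();print(o["time"],o["contact_force"].round(2),o["moment"].round(3),o["grip_width"],o["tool_pos"].round(1))
    s,ds=bot.capture("side")
cv2.imwrite("pics/s4.png",s)
E
```

```text
9.2 [-0.18  0.63 -4.9 ] [ 0.068 -0.016 -0.037] 43.84423086667884 [499.6 251.  120.1]
9.25 [-0.01  0.46 -5.2 ] [ 0.082  0.011 -0.006] 43.65115855442681 [499.6 250.9 120.1]
9.3 [-0.07 -0.09 -4.91] [ 0.073  0.011 -0.076] 43.80273347919017 [499.6 251.  120.1]
```

The left box is the heavy one at about 5 N. I'll lift it and look at its tilt.

Emit:
carry_out(deltas=[[[0,0,-10,0],[0,0,-22,0],[0,0,-35,0],[0,0,-48,0],[0,0,-60,0],[0,0,-70,0],[0,0,-80,0],[0,0,-86,0],[0,0,-90,0],[0,0,-90,0],[0,0,-90,0]]])

```text
time: 10.45
tool_pos: [499.5, 250.9, 209.8]
tcp_rot: [-3.141, -0.001, -2.882]
contact_force: [-0.1, 0.1, -5.5]
grip_width: 43.9
```

```bash
cat > tilt.py <<'E'
from h import *
import sys
np.set_printoptions(precision=1,suppress=True)
o=bot.get_obs();t=o["tool_pos"];yw=o["tcp_rot"][2];print(o["time"],t,np.degrees(yw),o["contact_force"],o["grip_width"])
m=bot.camera_model("side");s,d=bot.capture("side");C=cloud(m,d)
h=cv2.cvtColor(s,cv2.COLOR_BGR2HSV);M=(cv2.inRange(h,(100,90,40),(132,255,255))>0)|((h[...,1]<60)&(h[...,2]>150))
X=-np.array([np.cos(yw),np.sin(yw)]);Y=np.array([-X[1],X[0]]);q=C-t;a=q[...,:2]@X;b=q[...,:2]@Y;z=q[...,2]
k=M&(a>-15)&(a<75)&(abs(b)<21)&(z<-10)&(z>-110)
P=np.c_[a[k],b[k],z[k]];print(len(P))
if len(P)>20:
    for _ in range(5):
        c,*_r=np.linalg.lstsq(np.c_[P,np.ones(len(P))][:,[0,1,3]],P[:,2],rcond=None);r=P[:,2]-P[:,[0,1]]@c[:2]-c[2];P=P[abs(r)<max(4,2*np.std(r))]
    print("tilt deg (uphill up +)",np.degrees(np.arctan(c[0])),"z at a=0",c[2],"a",np.percentile(P[:,0],[1,99]),"b slope",c[1],len(P))
v,u=np.nonzero((abs(a)<90)&(abs(b)<60)&(z>-110)&(z<0));y0,x0=max(0,int(np.median(v))-75),max(0,int(np.median(u))-100)
cv2.imwrite(sys.argv[1],cv2.resize(s[y0:y0+150,x0:x0+200],(600,450)))
E
python3 tilt.py pics/t1.png
```

```text
10.45 [499.5 250.9 209.8] -165.12458855375112 [-0.1  0.1 -5.5] 43.93054196492962
18
```

View pics/t1.png

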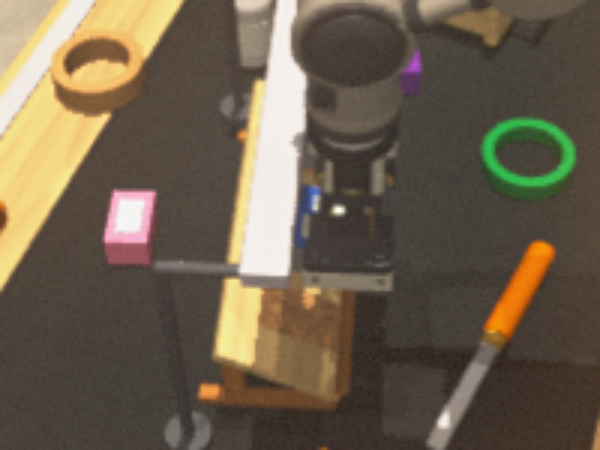

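```bash
cat > tilt.py <<'E'
from h import *
import sys
np.set_printoptions(precision=1,suppress=True)
o=bot.get_obs();t=o["tool_pos"];yw=o["tcp_rot"][2];print(o["time"],t,np.degrees(yw),o["contact_force"],o["grip_width"])
m=bot.camera_model("wrist");s,d=bot.capture("wrist");C=cloud(m,d);cv2.imwrite(sys.argv[1],s)
X=-np.array([np.cos(yw),np.sin(yw)]);Y=np.array([-X[1],X[0]]);q=C-t;a=q[...,:2]@X;b=q[...,:2]@Y;z=q[...,2]
for lo in range(-30,80,6):
    k=(a>lo)&(a<=lo+6)&(abs(b)<16)&(z<-22)&(z>-130)&(d>0)
    if k.sum()>5:print(lo+3,k.sum(),np.percentile(z[k],[5,50,95]),"hsv",np.median(cv2.cvtColor(s,cv2.COLOR_BGR2HSV)[k],0))
E
python3 tilt.py pics/t2.png
```

```text
10.5 [499.4 250.9 209.6] -165.1225242135919 [-0.6  0.5 -5.3] 43.77140781131632
-3 804 [-53.6 -47.9 -46.2] hsv [107. 200. 157.]
3 100 [-47.8 -46.9 -46. ] hsv [108. 196. 151.]
15 1116 [-39.3 -37.5 -35.7] hsv [ 24.  29. 180.]
21 1164 [-36.4 -34.5 -32.7] hsv [ 24.  29. 180.]
27 8 [-34.6 -34.  -33.8] hsv [112.  100.5 141.5]
```

View pics/t2.png

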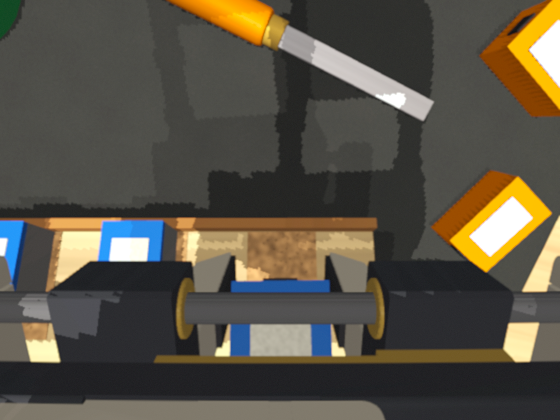

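The box is held rigidly at about 28°. I'll level it by raising its high end gently against the underside of the bar, so that it pivots in the pads.

Emit:
carry_out(deltas=[[[4,0,-12,0],[4,0,-25,0],[4,0,-37,0],[4,0,-46,0],[4,0,-50,0],[4,0,-53,0],[4,0,-56,0],[4,0,-59,0],[4,0,-62,0],[4,0,-65,0],[4,0,-67,0],[4,0,-67,0]]])

```text
time: 11.75
tool_pos: [495.9, 250.0, 277.4]
tcp_rot: [-3.141, 0.0, -2.882]
contact_force: [-1.0, -0.3, -7.6]
grip_width: 43.6
```

```bash
python3 tilt.py pics/t3.png
```

```text
11.75 [495.9 250.  277.4] -165.1227286437895 [-1.  -0.3 -7.6] 43.637182225531
-3 930 [-57.1 -48.1 -46.4] hsv [108. 200. 136.]
3 242 [-74.1 -48.  -46.5] hsv [107. 192. 129.]
9 77 [-84.  -79.4 -77.7] hsv [14. 92. 69.]
15 692 [-42.  -40.8 -39.5] hsv [ 24.  32. 155.]
21 1060 [-40.6 -39.1 -37.6] hsv [ 24.  32. 156.]
27 498 [-38.7 -37.6 -36.5] hsv [ 24.  32. 154.]
```

Emit:
carry_out(deltas=[[[0,0,-3,0],[0,0,-6,0],[0,0,-9,0],[0,0,-12,0],[0,0,-15,0],[0,0,-18,0],[0,0,-20,0],[0,0,-20,0]]])

```text
time: 12.6
tool_pos: [496.0, 250.0, 297.6]
tcp_rot: [-3.142, 0.001, -2.882]
contact_force: [-1.2, -0.7, -5.3]
grip_width: 43.6
```

```bash
python3 tilt.py pics/t4.png
```

```text
12.6 [496.  250.  297.6] -165.12494939978515 [-1.2 -0.7 -5.3] 43.56855336818163
-3 2236 [-81.7 -58.4 -46.8] hsv [30. 21. 62.]
3 140 [-48.1 -47.3 -46.3] hsv [108.  211.  122.5]
15 112 [-46.7 -45.8 -45.1] hsv [ 24.   32.  150.5]
21 790 [-47.  -46.1 -45.2] hsv [ 24.  32. 154.]
27 774 [-46.9 -45.9 -45. ] hsv [ 24.  30. 168.]
33 451 [-46.8 -45.8 -45. ] hsv [ 24.  29. 191.]
```

Emit:
carry_out(deltas=[[[0,0,-3,0],[0,0,-5,0],[0,0,-5,0],[0,0,0,0],[3,0,5,0],[12,0,8,0],[27,0,8,0],[42,0,8,0],[50,0,8,0],[50,0,8,0]]])

```text
time: 13.65
tool_pos: [446.5, 237.0, 289.4]
tcp_rot: [-3.142, 0.0, -2.882]
contact_force: [0.2, 0.4, -4.5]
grip_width: 43.3
```

```bash
python3 tilt.py pics/t5.png; python3 - <<'E'
from h import *
np.set_printoptions(precision=1,suppress=True)
o=bot.get_obs();t=o["tool_pos"];yw=o["tcp_rot"][2]
x=np.array([np.cos(yw),np.sin(yw)]);y=np.array([np.sin(yw),-np.cos(yw)]);d=np.array([493.1,-311.1])-t[:2];print("dx,dy",d@x,d@y,"turn units",((np.degrees(yw)%360)-171.1)/5)
E
```

```text
13.65 [446.5 237.  289.4] -165.10962693069015 [ 0.2  0.4 -4.5] 43.29831889163397
-3 2519 [-82.  -59.5 -46.9] hsv [18. 23. 65.]
3 136 [-48.3 -47.2 -46.4] hsv [108. 213. 121.]
15 21 [-47.1 -46.9 -46.5] hsv [ 24.  33. 148.]
21 718 [-48.7 -47.7 -46.8] hsv [ 24.  32. 152.]
27 714 [-49. -48. -47.] hsv [ 24.   30.  170.5]
33 637 [-49.3 -48.3 -47.4] hsv [ 23.  29. 190.]
dx,dy 96.62118566271673 -541.61823022029 turn units 4.757214164920572
```

Emit:
carry_out(deltas=[[[3,-15,0,0.1],[8,-43,0,0.4],[13,-73,0,0.6],[18,-103,0,0.9],[24,-133,0,1.2],[29,-163,0,1.4],[34,-193,0,1.7],[40,-223,0,2],[45,-253,0,2.2],[51,-283,5,2.5],[56,-313,12,2.8],[61,-343,20,3],[67,-373,30,3.3],[72,-403,40,3.6],[77,-433,50,3.8],[83,-463,60,4.1],[88,-493,70,4.3],[93,-520,80,4.6],[96,-536,87,4.75],[96.5,-541.5,90,4.75]]])

```text
time: 15.7
tool_pos: [492.7, -312.9, 198.1]
tcp_rot: [3.141, -0.001, 2.985]
contact_force: [-0.2, 0.7, -4.8]
grip_width: 43.8
```

```bash
python3 tilt.py pics/t6.png; python3 - <<'E'
from h import *
s,d=bot.capture("top");t,_=bot.capture("side");w=cv2.imread("pics/t6.png")
cv2.imwrite("pics/v6.png",np.hstack([cv2.resize(w,(400,300)),cv2.resize(t[110:230,220:380],(400,300))]))
E
```

```text
15.7 [ 492.7 -312.9  198.1] 171.00177141124254 [-0.2  0.7 -4.8] 43.77452247516577
-27 334 [-115.5 -114.  -105. ] hsv [ 19. 114. 142.]
-21 160 [-116.  -114.8 -113.9] hsv [ 19. 114. 147.]
-3 2501 [-82.3 -60.1 -47. ] hsv [18. 22. 69.]
3 161 [-48.1 -47.3 -46.5] hsv [107. 216. 132.]
15 8 [-46.8 -46.7 -46.4] hsv [ 23.5  31.  152. ]
21 709 [-48.7 -47.7 -46.7] hsv [ 24.  32. 157.]
27 710 [-49.  -48.1 -47.1] hsv [ 24.  31. 158.]
33 655 [-49.4 -48.4 -47.5] hsv [ 39.  19. 227.]
39 7 [-50.1 -49.4 -49.2] hsv [ 90.  17. 221.]
```

View pics/v6.png

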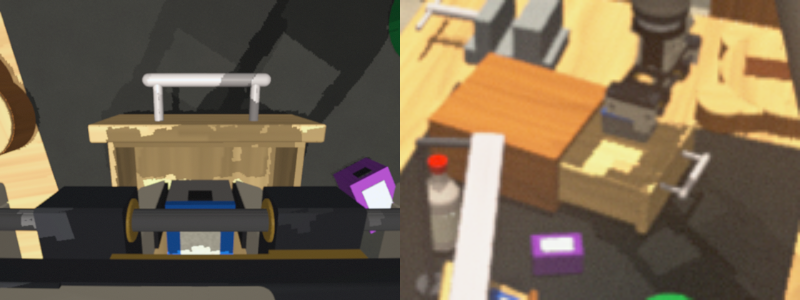

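Emit:
carry_out(deltas=[[[0,0,15,0],[0,0,32,0],[0,0,50,0],[0,0,64,0],[0,0,74,0],[0,0,80,0],[0,0,83,0],[0,0,85,0],[0,0,87,0],[0,0,87,0]]])

```text
time: 16.85
tool_pos: [493.3, -311.1, 112.4]
tcp_rot: [-3.141, 0.0, 2.987]
contact_force: [0.1, -0.2, -5.8]
grip_width: 44.0
```

Emit:
carry_out(deltas=[[[0,0,1,0],[0,0,2,0],[0,0,3,0],[0,0,4,0],[0,0,4,0]]])

```text
time: 17.35
tool_pos: [493.7, -311.2, 109.0]
tcp_rot: [-3.141, 0.002, 2.987]
contact_force: [0.0, 0.5, 2.1]
grip_width: 43.6
```

Emit:
carry_out(deltas=[[[0,0,1,0],[0,0,2,0],[0,0,2,0]]])

```text
time: 17.65
tool_pos: [494.1, -311.3, 107.5]
tcp_rot: [-3.141, 0.003, 2.987]
contact_force: [-0.6, 1.9, 7.7]
grip_width: 43.4
```

```bash
python3 tilt.py pics/t7.png
```

```text
17.65 [ 494.1 -311.3  107.5] 171.12171237248978 [-0.6  1.9  7.7] 43.40644797617314
-21 612 [-25.2 -24.2 -23.1] hsv [ 19. 110. 156.]
-3 1449 [-63.4 -52.8 -46.9] hsv [107.  73.  74.]
3 199 [-48.3 -47.3 -46.4] hsv [107. 214. 142.]
15 25 [-46.4 -46.  -45.5] hsv [ 24.  31. 165.]
21 776 [-47.7 -46.7 -45.8] hsv [ 24.  30. 169.]
27 753 [-47.7 -46.7 -45.8] hsv [ 24.  30. 170.]
33 565 [-47.8 -46.8 -45.9] hsv [ 38.  18. 234.]
```

The box is flat on the floor with its lid at z≈60. I'll release it and go up.

Emit:
carry_out(deltas=[[[0,0,0,0],[0,0,0,0],[0,0,0,0],[0,0,0,0],[0,0,0,0],[0,0,-5,0],[0,0,-20,0],[0,0,-50,0],[0,0,-85,0],[0,0,-100,0],[0,0,-100,0]]], fingers=75)

```text
time: 18.8
tool_pos: [494.2, -311.7, 209.2]
tcp_rot: [-3.139, 0.005, 2.987]
contact_force: [0.7, -0.2, -2.0]
grip_width: 75.1
```

```bash
python3 - <<'E'
from h import *
np.set_printoptions(precision=1,suppress=True)
o=bot.get_obs();t=o["tool_pos"];yw=o["tcp_rot"][2];print(o["time"],t,np.degrees(yw),o["contact_force"])
A=-np.array([np.cos(yw),np.sin(yw)]);B=np.array([-A[1],A[0]])
m=bot.camera_model("wrist");s,d=bot.capture("wrist");C=cloud(m,d);q=C-t;a=q[...,:2]@A;b=q[...,:2]@B;z=C[...,2]
h=cv2.cvtColor(s,cv2.COLOR_BGR2HSV)
k=(cv2.inRange(h,(100,90,60),(132,255,255))>0)&(z>20)&(z<90)&(abs(b)<50);print("lid a",np.percentile(a[k],[1,99]),"b",np.percentile(b[k],[1,99]),"z",np.percentile(z[k],[5,50,95]))
k=(z>58)&(z<76)&(a<-45)&(a>-110)&(abs(b)<60)&(d>0)&(h[...,1]<60);print("handle a",np.percentile(a[k],[2,50,98]),"b",np.percentile(b[k],[2,50,98]),"z",np.median(z[k]),k.sum())
cv2.imwrite("pics/t8.png",s)
E
```

```text
18.8 [ 494.2 -311.7  209.2] 171.1301914656171 [ 0.7 -0.2 -2. ]
lid a [-2.2 54.4] b [-21.2  21.4] z [58.9 60.2 61.3]
handle a [-81.9 -75.2 -47.2] b [-46.3   5.   54.3] z 71.46073868299541 3827
```

View pics/t8.png

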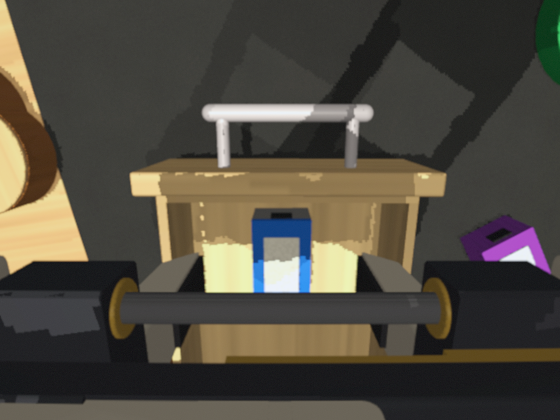

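The box lies flat in the drawer with its lid up (lid at (281,255)) and the handle is clear at (288,112). Now I'll close the fingers, go round to the front of the handle and push.

Emit:
carry_out(deltas=[[[30,1,0,0],[65,2,0,0],[95,3,0,0],[112,4,5,0],[115,4,25,0],[115,4,50,0],[115,4,70,0],[115,4,82,0],[115,4,87,0],[115,4,87,0]]], fingers=0)

```text
time: 19.85
tool_pos: [379.7, -288.7, 118.0]
tcp_rot: [3.14, -0.002, 2.987]
contact_force: [0.0, 0.4, -0.0]
grip_width: 1.9
```

Emit:
carry_out(deltas=[[[-8,0,0,0],[-16,0,0,0],[-22,0,0,0],[-28,0,0,0],[-36,0,0,0],[-44,0,0,0],[-52,0,0,0],[-60,0,0,0],[-68,0,0,0],[-76,0,0,0],[-84,0,0,0],[-92,0,0,0],[-100,0,0,0],[-108,0,0,0],[-116,0,0,0],[-124,0,0,0],[-132,0,0,0],[-140,0,0,0],[-146,0,0,0],[-150,0,0,0]]])

```text
time: 21.85
tool_pos: [528.9, -312.4, 119.1]
tcp_rot: [-3.142, -0.0, 2.987]
contact_force: [-10.8, 0.0, 4.3]
grip_width: 0.2
```

Emit:
carry_out(deltas=[[[-3,0,0,0],[-6,0,0,0],[-9,0,0,0],[-12,0,0,0],[-15,0,0,0],[-15,0,0,0],[-15,0,0,0]]])

```text
time: 22.55
tool_pos: [531.0, -313.0, 119.1]
tcp_rot: [3.136, -0.031, 2.987]
contact_force: [-55.0, 4.8, 34.8]
grip_width: 0.5
```

```bash
cat > dr.py <<'E'
from h import *
import sys
np.set_printoptions(precision=1,suppress=True)
o=bot.get_obs();print(o["time"],o["tool_pos"],o["contact_force"])
m=bot.camera_model("top");s,d=bot.capture("top");C=cloud(m,d);cv2.imwrite(sys.argv[1],s)
A=np.array([.988,-.153]);B=np.array([.153,.988]);a=C[...,:2]@A;b=C[...,:2]@B;z=C[...,2]
k=(abs(b+230)<90)&(z>86)&(z<98)&(a>450)&(a<645)&(d>0);print("front a",np.percentile(a[k],[2,50,98]) if k.sum()>5 else None,k.sum())
k=(abs(b+230)<60)&(z>62)&(z<76)&(a>440)&(a<640)&(d>0);print("handle a",np.percentile(a[k],[2,50,98]) if k.sum()>5 else None,k.sum())
E
python3 dr.py pics/d1.png
```

```text
22.55 [ 531.  -313.   119.1] [-55.    4.8  34.8]
front a [620.9 629.8 637.1] 117
handle a [581.5 590.  621.7] 38
```

The drawer has hit its stop: its front sits at 621–637 against the cabinet edge at 640. I'll back off and check.

Emit:
carry_out(deltas=[[[6,0,0,0],[15,0,0,0],[22,0,0,0],[45,0,0,0],[80,0,0,0],[110,0,-20,0],[120,0,-60,0],[120,0,-100,0],[120,0,-130,0],[120,0,-130,0]]])

```text
time: 23.6
tool_pos: [426.5, -297.5, 253.8]
tcp_rot: [-3.136, 0.009, 2.987]
contact_force: [1.0, 0.8, -0.5]
grip_width: 0.5
```

```bash
python3 dr.py pics/d2.png; python3 - <<'E'
from h import *
np.set_printoptions(precision=1,suppress=True)
m=bot.camera_model("wrist");w,d=bot.capture("wrist");s,ds=bot.capture("side");C=cloud(m,d);A=np.array([.988,-.153]);B=np.array([.153,.988]);a=C[...,:2]@A;b=C[...,:2]@B;z=C[...,2]
for nm,lo,hi in(("cabtop",101,110),("front",84,98),("handle",58,78)):
    k=(z>lo)&(z<hi)&(abs(b+232)<70)&(a>540)&(d>0)
    if k.sum()>5:print(nm,k.sum(),np.percentile(a[k],[1,50,99]))
cv2.imwrite("pics/v9.png",np.hstack([cv2.resize(w,(400,300)),cv2.resize(s[100:325,180:480],(400,300))]))
h=cv2.cvtColor(s,cv2.COLOR_BGR2HSV);bl=cv2.inRange(h,(105,120,90),(130,255,255));print(sorted([tuple(np.round(cv2.minAreaRect(c)[0],1)) for c in cv2.findContours(cv2.morphologyEx(bl,cv2.MORPH_CLOSE,np.ones((9,9))),0,1)[0] if 60<cv2.contourArea(c)<900]))
E
```

```text
23.6 [ 426.5 -297.5  253.8] [ 1.   0.8 -0.5]
front a [620.8 628.1 637. ] 280
handle a [580.6 588.9 622.4] 188
handle 26 [581.3 583.6 589.9]
[(np.float64(188.0), np.float64(390.5)), (np.float64(232.5), np.float64(413.0)), (np.float64(264.4), np.float64(259.2)), (np.float64(266.6), np.float64(234.8))]
```

View pics/v9.png

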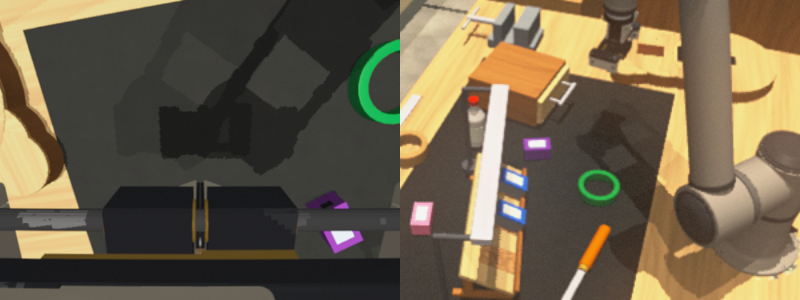

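The drawer looks shut. The two light boxes are in place, and the tape, glue and chisel are unmoved. One closer crop of the drawer seam from the top view before handing in.

```bash
python3 - <<'E'
import cv2,numpy as np
a=cv2.imread("pics/d2.png")
cv2.imwrite("pics/v10.png",np.hstack([cv2.resize(a[130:250,355:445],(337,450),interpolation=cv2.INTER_CUBIC),cv2.resize(a[150:290,180:310],(418,450))]))
E
```

```text
(no output)
```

View pics/v10.png

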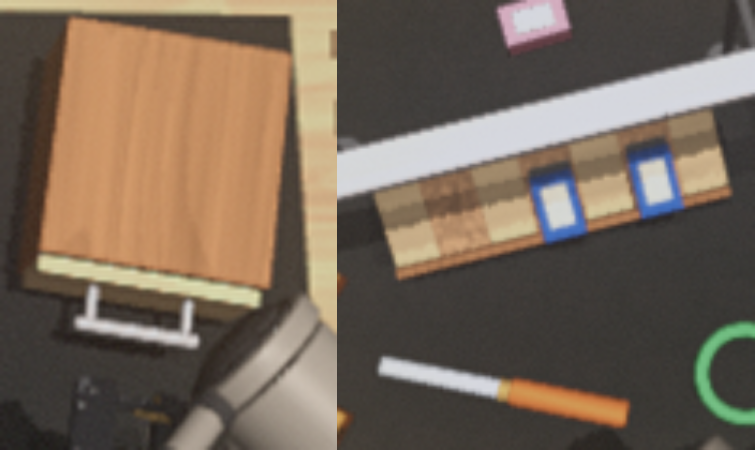

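```bash
python3 - <<'E'
from h import *
np.set_printoptions(precision=1,suppress=True)
for f in("top0","d2"):
    h=cv2.cvtColor(cv2.imread(f"pics/{f}.png"),cv2.COLOR_BGR2HSV);bl=cv2.morphologyEx(cv2.inRange(h,(105,120,90),(130,255,255)),cv2.MORPH_CLOSE,np.ones((9,9)))
    for c in cv2.findContours(bl,0,1)[0]:
        if 60<cv2.contourArea(c)<900:
            r=cv2.minAreaRect(c);print(f,np.array(r[0]),np.array(r[1]),r[2])
m=bot.camera_model("top");_,d=bot.capture("top")
X=np.array([.966,.258]);Y=np.array([-.258,.966])
for n,D in(("before",np.load("pics/top0.npy")),("after",d)):
    C=cloud(m,D)
    for nm,l in(("M",(551.8,155.8)),("R",(578.7,54.1))):
        q=C[...,:2]-l;a=q@X;b=q@Y;z=C[...,2];k=(a>-28)&(a<8)&(abs(b)<15)&(z>45)&(z<110);f=np.polyfit(a[k],z[k],1);k2=(a>-50)&(a<0)&(abs(b)<15)&(z>50)&(z<110);print(n,nm,"slope",np.degrees(np.arctan(f[0])),"z0",f[1],"low end a",np.percentile(a[k2],2),k.sum())
E
```

```text
top0 [216.8 221.9] [20.5 13.1] 73.3007583618164
top0 [247.6 214. ] [20.3 12.7] 74.74488067626953
top0 [278.6 206.2] [20.1 12.6] 75.96376037597656
d2 [248.4 213.9] [20.4 12.9] 75.96376037597656
d2 [278.6 206.2] [20.1 12.6] 75.96376037597656
before M slope 31.776738399420296 z0 81.82569710142569 low end a -30.714476860967398 107
before R slope 29.816305113368877 z0 80.71314339303194 low end a -29.48466310849001 108
after M slope 32.852661840462815 z0 82.04680718162773 low end a -30.12685512584397 108
after R slope 30.337811475148015 z0 81.38919057113661 low end a -29.51176267106412 106
```

The middle box has moved less than about 2 mm and lies flat on the slope. Everything checks, so I'm handing in.

```bash
python3 -c "
from plant import bot
print(bot.close_job())"
```

```text
the job is handed in; nothing more can be done
None
```

The loaded box was the left one, at rack y = +105 mm. It now lies flat with its lid up in the drawer, the drawer is shut, and I handed the job in at about 24 s of the 70 s allowed.

- **Weighing:** I lifted the middle box (about 0.7 N, so foam) and put it back. The left box read about 5 N, so it was the loaded one, and I never touched the right box.
- **Levelling:** The tool can't tilt, so I gripped the box at its lower end in front of the light bar, and it came up still tilted about 28°. I leveled it by raising its high end lightly against the underside of the bar (2–3 N), so the box did touch the bar.
- **Placing:** I lowered it to the drawer floor with light pressure and released it there without a drop. The lid then measured z≈60 mm, as it should for a box lying flat (22 + 38).
- **Drawer:** I pushed the handle with closed fingers until the drawer stopped. The last camera view shows no gap between the drawer front and the cabinet.

**Not ideal:**
- **Push force:** At the drawer stop the wrist force reached about 65 N (under the 120 N limit). It went through the fingertips as far as I can tell, not the gripper body, whose limit is 40 N. I backed off straight away.
- **Middle box:** It ended about 2 mm sideways from where it was, flat on the slope against the lip. The right box did not move.
- **Bystanders:** The chisel, tape and glue look untouched in the pictures, but I did not measure them again.

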